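# Feel along the bead of a gilded apron

## Robot

A 7-joint arm with a two-finger parallel gripper is mounted at the origin on the work surface. World frame = base frame: x ahead of the robot, y to its left, z up, the work surface at z = 0. Lengths are in m, angles in rad, forces in N, time in s.
With the tool pointing down it reaches from about 0.4 to 0.75 m from the base axis. Payload 19.5 kg.
Tool frame: the origin (TCP) lies at the very end of the fingers, on their centre line; the grasp point (between the pads) lies 19 mm behind it (bot.grasp_offset is the distance from the TCP to the grasp point, in m); z points along the fingers, y is the line along which they close (so a half turn about z gives the same grasp; the last joint's range is limited). The gripper opens to 85 mm and grips with 20 to 120 N. Pads are 22 mm wide; open, the fingers measure 114 mm over their backs; the gripper's body (76 mm by 85 mm) begins 54 mm behind the grasp point. The pads swing forward as they close: fully open they stand 13 mm farther back than shut.
Start: joints at [-1.271, 0.707, -0.028, 1.485, 0.022, 0.951, -0.075], TCP at [0.193, 0.542, 0.21] pointing down, gripper open.
Joint ranges: [-2.71, 2.71], [-0.32, 2.16], [-1.57, 1.52], [0, 2.45], [-1.46, 4.6], [0, 2.02], [-2.83, 2.83]. Speed limits (rad/s): [1.89, 1.89, 2.57, 2.57, 3.01, 3.01, 3.01].

## Interface

Orientations are given as a rotation vector (axis times angle).
In Python, from plant import bot, eyes, ticket gives the robot as it stands. The module is installed in compiled form; this text tells all that it offers.
- The arm moves only by the shell command python3 -m jog 'ROWS' [OPENING] [FORCE]. ROWS is JSON, a list of rows, each a list of 2 entries, a list of its own where there are three numbers: the shift along the tool's x, y, z in mm, then the turn about the tool's z in rad. In form: [[[dx, dy, dz], spin], ...]. A call has 1 to 10 rows; each row shifts and turns the commanded pose from where the row before left it, along the tool's axes as they then stand; what a row does not reach is not made up. A row lasts 1/12 s, in which the tool goes at most 41.7 mm and 7.16 degrees, less where a joint would pass 70% of its speed; a pose out of reach is approached as far as the arm can. A call is refused whole if a number of a shift passes 41.7 or a number of a turn 0.125, either way. A call with a gripper value outside its range is refused whole. OPENING is the opening, from -1 (shut) to 1 (fully open), set as the call begins (- or left out, the last holds). The fingers move at their own pace and stop on an object; FORCE is the grip in N (left out, the last holds). Time passes only in rows, so rows that do not move let the fingers close. It gives the time, the measured TCP pose, the force, the opening and the grip force at its end, in the units of the state.
- bot.sense(): the state, without advancing time (a new reading comes with each control period).
- eyes.get_image(name): name is "side" or "top" or "wrist"; returns (picture, depth): 420x560x3 uint8, red, green, blue; 420x560 float32, m along the optical axis (not along the pixel's ray), 0 where there is no reading.
- eyes.calibration(name): a dict with "intrinsics" (3x3 intrinsics, pixels), "k1" (the pictures are not rectified: a ray, as slopes to the right and down, at radius r is drawn at 1 + k1 r^2 times it, then the intrinsics apply), "extrinsics" (4x4, takes a point from camera to world coordinates). Camera axes: x right, y up, looking along -z (the intrinsics and any distortion apply to the point x, -y, -z); pixel columns grow to the right and rows downward; lengths in m; the calibration is good to about 2 mm. A picture is of the moment at which its call begins: read the wrist's pose just before it. calibration takes no time and is no camera call; for the wrist camera it gives the pose at the moment of the call.
- ticket.sign_off(): hands the job in; it is judged then, once.
The state is a dict: "time_s": time; "joint_pos": joint angles; "qvel": joint speeds; "tau": joint torques, N m; "position": TCP position; "eef_rot": TCP orientation; "contact_force": force on the tool from outside, world axes, zero at the start; "torque": the same for the moment, N m; "gripper_width": opening from 0.0 (shut) to 1.0 (fully open); "grip_force": force on a finger pad.
Only numpy, scipy, OpenCV 4.12 (cv2) and the standard library are available. Lean on these libraries where they do the work, as an engineer would, in place of code of your own. Each camera call takes 0.05 s, during which the arm holds its last target. There are 200 camera calls.

## Task

Check the raised bead on the gilded apron for lifting by touch: run your fingertips lightly along the whole of the bead on its S-curved edge, from the end with the bare wooden tenon to the end with the scroll, without lifting off on the way. Press only gently, do not touch the carved shell, leave the apron and everything else on the bench lying where they are, and finish with the hand clear.

Things in the scene. Friction and masses are not known exactly. Their poses are not given: they have to be found in the camera images.
- apron: carved, gilded side apron of a console table: a loose board of 0.6 to 0.9 kg lying face up on the foam, 420 mm long (its y axis), 60 to 120 mm deep (x), its face 30 mm above its underside. Origin at its underside, z up. Its +x edge is straight; its -x edge is an S curve and carries the raised bead. Bare wooden tenon at the +y end, round scroll at the -y end
- tenon (a point): end of the bare wooden tenon, a square tongue 34 mm long on the apron's +y end; this point on its top, 21 mm above the apron's underside
- scroll (a point): centre of the round carved scroll at the apron's -y end, 52 mm across; this point on its top, 36 mm above the apron's underside and 3 mm below the bead's crest
- shell: carved shell on the apron's face, near the straight edge of the deep half, about 75 mm along y, 50 mm along x, 11 mm higher than the face (2 mm higher than the bead); it stays 35 mm or more clear of the bead's centre line. Origin on the face under it
- pad: grey foam sheet 290 x 480 x 20 mm under the apron, fixed to the bench; origin at the centre of its underside. It yields: the apron barely sinks under its own weight, then about 1 mm for every 3 N pressed on it, and springs back
- bead_0: length 0 of the bead (numbered 0 to 6 from the tenon end to the scroll end), the first, beginning at the tenon end. Round gilded moulding 12 mm wide along the S-curved edge, 370 mm long in all, level, its crest 9 mm above the face; each length is 53 mm, bends slightly and is parted from the next by a thin collar. Origin on the crest at the middle of this length, x axis along the bead towards the scroll, z up
- bead_1: length 1 of the bead (numbered 0 to 6 from the tenon end to the scroll end). Same size and axes as length 0
- bead_2: length 2 of the bead (numbered 0 to 6 from the tenon end to the scroll end). Same size and axes as length 0
- bead_3: length 3 of the bead (numbered 0 to 6 from the tenon end to the scroll end). Same size and axes as length 0
- bead_4: length 4 of the bead (numbered 0 to 6 from the tenon end to the scroll end). Same size and axes as length 0
- bead_5: length 5 of the bead (numbered 0 to 6 from the tenon end to the scroll end). Same size and axes as length 0
- bead_6: length 6 of the bead (numbered 0 to 6 from the tenon end to the scroll end), the last, ending at the scroll. Same size and axes as length 0
- cork_block: cork sanding block, 42 x 75 x 30 mm, lying on the foam sheet in front of the apron; origin at the centre of its underside
- jar: small amber glass jar with a steel lid, 42 mm across, 52 mm tall, on the foam sheet behind the apron; origin under its centre
- palette_knife: palette knife, 200 mm long, lying on the foam sheet behind the apron; origin under its middle
- saucepan: aluminium saucepan with two side handles, 136 mm across, 105 mm tall, on the bench to the robot's right; origin under its centre
- glue_bottle: white glue bottle with a red cap, 58 mm across, 150 mm tall, on the bench to the robot's left; origin under its centre
- mallet: wooden mallet lying on the bench to the robot's left, 302 mm long, head 75 x 125 x 62 mm; origin under the shaft, its x axis points to the head

How it is judged:
By the outcome, as a careful person would: the job done as asked, in the order asked, and still so for the second after the job is handed in, with the robot touching nothing.
It also fails if it takes over 54 s, if anything falls off the work surface, if the arm or the gripper's body presses on something with over 40 N, if the wrist force passes 120 N, or if a joint passes its speed limit or range.

## Working session

There is one attempt and no reset: what is moved stays moved. The work goes in short steps, Python scripts to look and compute and a shell command to move; the robot and the scene stay as the last step left them, time stands still between calls to the robot, and variables do not carry over. Pictures are saved under pics/ and viewed, at most 10 in all, crops included, and the job is handed in when it is done.

```bash
mkdir -p pics; ls; python3 - <<'E'
from plant import bot, eyes
import cv2, numpy as np
print(bot.sense())
for n in ("top","side"):
    im,d=eyes.get_image(n); cv2.imwrite(f"pics/{n}0.png",im[...,::-1]); np.savez(f"{n}0.npz",im=im,d=d,**eyes.calibration(n))
    print(n,eyes.calibration(n))
E
```

```text
pics
{'time_s': 0.0, 'joint_pos': array([-1.27070638,  0.70711591, -0.02766044,  1.4849823 ,  0.02198158,
        0.95094839, -0.07548723]), 'qvel': array([-6.99299161e-04,  6.13145457e-04,  1.08403631e-03,  4.86951121e-04,
       -9.50239865e-04,  4.11801200e-04, -3.77581138e-05]), 'tau': array([-7.23343073e-04, -8.83230042e+01,  1.23467870e+00, -2.36156881e+01,
        1.69416930e-02,  6.83438338e-03,  5.18127297e-05]), 'position': array([0.19260204, 0.54146574, 0.20942361]), 'eef_rot': array([-5.34184786e-01, -3.09564059e+00,  1.78367656e-03]), 'contact_force': array([ 0.84814773, -0.20168834,  0.17629756]), 'torque': array([ 0.01341026, -0.02135647, -0.05701354]), 'grip_force': 0.0, 'gripper_width': 1.004727271484733}
top {'intrinsics': array([[492.43887675,   0.        , 273.04994197],
       [  0.        , 492.43887675, 204.06257923],
       [  0.        ,   0.        ,   1.        ]]), 'k1': -0.17827262043824713, 'extrinsics': array([[ 0.00417848,  0.99620872, -0.08689495,  0.45064505],
       [-0.99995858,  0.00345994, -0.00841808, -0.01524155],
       [-0.00808551,  0.08692653,  0.99618191,  1.48569381],
       [ 0.        ,  0.        ,  0.        ,  1.        ]])}
side {'intrinsics': array([[466.64685715,   0.        , 277.56773223],
       [  0.        , 466.64685715, 207.72180881],
       [  0.        ,   0.        ,   1.        ]]), 'k1': -0.024568613513540425, 'extrinsics': array([[ 0.81905437,  0.33395746, -0.46650011, -0.22151992],
       [-0.57347256,  0.4528856 , -0.6826594 , -1.20331793],
       [-0.01670802,  0.82666018,  0.56245337,  1.07335399],
       [ 0.        ,  0.        ,  0.        ,  1.        ]])}
```

View pics/top0.png

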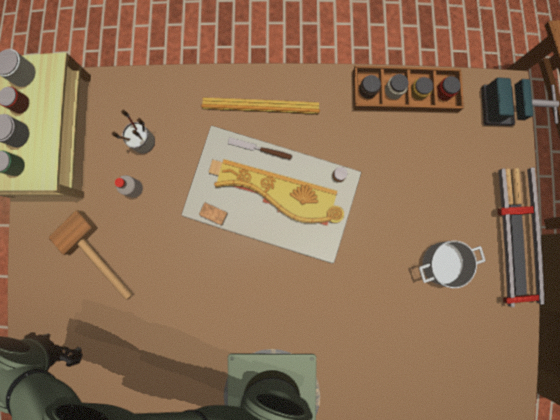

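```bash
cat > h.py <<'E'
import numpy as np, cv2
def ray(c,px):
    px=np.atleast_2d(px).astype(float); K=c["intrinsics"]; k=float(c["k1"])
    q=(px-K[:2,2])/[K[0,0],K[1,1]]; u=q.copy()
    for _ in range(20): u=q/(1+k*(u**2).sum(1,keepdims=True))
    return np.c_[u[:,0],-u[:,1],-np.ones(len(u))]
def depthpt(c,px,d):
    E=c["extrinsics"]; return (ray(c,px)*np.reshape(d,(-1,1)))@E[:3,:3].T+E[:3,3]
def plane(c,px,z):
    E=c["extrinsics"]; r=ray(c,px)@E[:3,:3].T; return E[:3,3]+r*((z-E[2,3])/r[:,2])[:,None]
E
python3 - <<'E'
from h import *
c=np.load("top0.npz"); d=c["d"]
for n,p in dict(tenon=(216,167),b0=(218,184),bm=(268,197),be=(328,219),scroll=(336,213),shell=(304,196),jar=(340,174),bottle=(124,186),face=(280,184),pad=(290,235)).items():
    print(n,depthpt(c,[p],d[p[1],p[0]]).round(3))
im=c["im"][115:275,170:370,::-1]; cv2.imwrite("pics/c0.png",cv2.resize(im,None,fx=4,fy=4,interpolation=2)[:600,:800])
E
```

```text
tenon [[0.687 0.167 0.043]]
b0 [[0.634 0.159 0.053]]
bm [[0.596 0.012 0.056]]
be [[ 0.532 -0.163  0.055]]
scroll [[ 0.55  -0.187  0.056]]
shell [[ 0.599 -0.093  0.055]]
jar [[ 0.663 -0.198  0.068]]
bottle [[0.62  0.42  0.122]]
face [[ 0.635 -0.023  0.05 ]]
pad [[ 0.486 -0.054  0.016]]
```

View pics/c0.png

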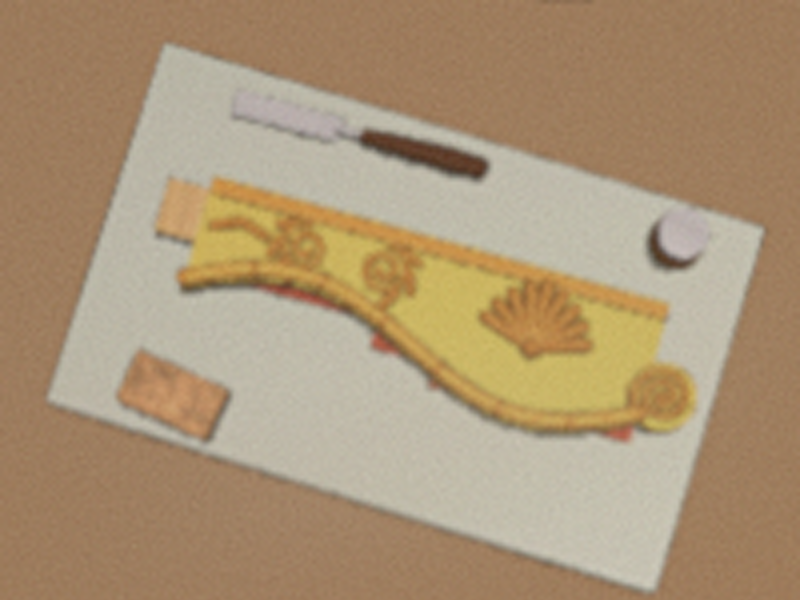

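The crop shows the tenon at crop (180,208), the bead running from (185,278) along the lower edge to (640,412), the scroll at (662,395) and the shell at (535,320). The heights agree with what is given. I'll shut the fingers and go above the apron for a close look.

```bash
python3 -m jog '[[[-25,-17,-6],0],[[-27,-18,-6],0],[[-27,-18,-6],0],[[-27,-18,-6],0],[[-27,-18,-6],0],[[-27,-18,-6],0],[[-27,-18,-6],0],[[-27,-18,-6],0],[[-27,-18,-6],0],[[-27,-18,-6],0]]' -1 20
python3 -m jog '[[[-27,-17,-6],0],[[-27,-17,-6],0],[[-27,-17,-6],0],[[-27,-17,-6],0],[[-27,-17,-6],0],[[-27,-17,-6],0],[[-27,-17,-6],0],[[-27,-17,-6],0],[[-27,-17,-6],0],[[-20,-13,-6],0]]'
python3 -m jog '[[[0,0,0],0],[[0,0,0],0],[[0,0,0],0]]'
python3 - <<'E'
from plant import bot, eyes
from h import *
c=eyes.calibration("wrist"); im,d=eyes.get_image("wrist"); s=bot.sense()
np.savez("w1.npz",im=im,d=d,**c); cv2.imwrite("pics/w1.png",im[...,::-1]); print(s["position"],c["extrinsics"].round(3))
E
```

```text
time_s: 0.93
position: [0.3858, 0.2817, 0.2701]
eef_rot: [-0.534, -3.096, 0.001]
contact_force: [0.2, 0.3, -0.2]
gripper_width: 0.001
grip_force: 0.0
time_s: 1.77
position: [0.5783, 0.0361, 0.3298]
eef_rot: [-0.537, -3.095, 0.001]
contact_force: [-0.2, 0.1, -0.3]
gripper_width: -0.001
grip_force: 0.0
time_s: 2.02
position: [0.577, 0.0393, 0.3295]
eef_rot: [-0.533, -3.095, -0.0]
contact_force: [0.8, 0.2, 0.1]
gripper_width: 0.002
grip_force: 0.0
[0.57690211 0.03957987 0.3297051 ] [[ 0.335 -0.902 -0.272  0.507]
 [ 0.942  0.32   0.097  0.064]
 [-0.    -0.288  0.957  0.492]
 [ 0.     0.     0.     1.   ]]
```

View pics/w1.png

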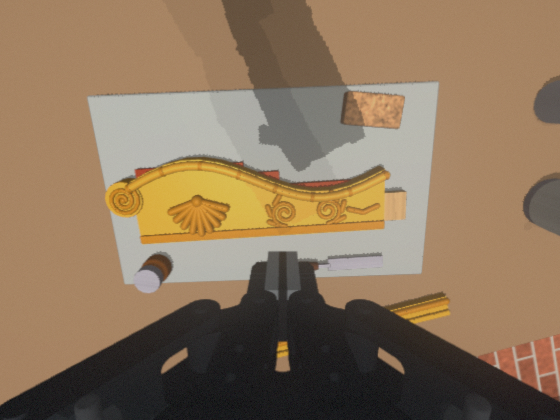

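The wrist view shows the whole bead, from (388,174) at the tenon end to about (130,186) at the scroll, with the shell at (199,213). I'll trace the orange band along the upper edge.

```bash
python3 - <<'E'
from h import *
c=np.load("w1.npz"); im=c["im"]; d=c["d"]
b=im[140:250,100:415,::-1]; cv2.imwrite("pics/w1c.png",cv2.resize(b,None,fx=2.5,fy=2.5,interpolation=2))
hsv=cv2.cvtColor(im,cv2.COLOR_RGB2HSV)
for x in range(130,394,20):
    print(x,[(y,*hsv[y,x],round(float(depthpt(c,[(x,y)],d[y,x])[0,2])*1000)) for y in range(152,206,1) if hsv[y,x,1]>150 and hsv[y,x,0]>12][:14])
E
```

```text
130 [(179, np.uint8(19), np.uint8(170), np.uint8(93), 31), (180, np.uint8(21), np.uint8(183), np.uint8(102), 36), (181, np.uint8(20), np.uint8(177), np.uint8(138), 39), (182, np.uint8(20), np.uint8(178), np.uint8(142), 48), (183, np.uint8(19), np.uint8(178), np.uint8(168), 54), (184, np.uint8(19), np.uint8(195), np.uint8(192), 56), (185, np.uint8(19), np.uint8(189), np.uint8(213), 56), (186, np.uint8(20), np.uint8(191), np.uint8(215), 57), (187, np.uint8(21), np.uint8(184), np.uint8(216), 57), (188, np.uint8(20), np.uint8(182), np.uint8(216), 57), (189, np.uint8(19), np.uint8(190), np.uint8(197), 57), (190, np.uint8(18), np.uint8(197), np.uint8(185), 56), (191, np.uint8(18), np.uint8(202), np.uint8(173), 55), (192, np.uint8(18), np.uint8(202), np.uint8(150), 55)]
150 [(170, np.uint8(16), np.uint8(178), np.uint8(162), 26), (171, np.uint8(21), np.uint8(176), np.uint8(185), 47), (172, np.uint8(19), np.uint8(185), np.uint8(167), 54), (173, np.uint8(19), np.uint8(194), np.uint8(191), 56), (174, np.uint8(19), np.uint8(189), np.uint8(212), 57), (175, np.uint8(20), np.uint8(186), np.uint8(21
[... 8281 characters left out ...]
p.uint8(155), np.uint8(160), 53), (180, np.uint8(18), np.uint8(165), np.uint8(187), 55), (181, np.uint8(19), np.uint8(168), np.uint8(204), 56), (182, np.uint8(20), np.uint8(161), np.uint8(215), 57), (183, np.uint8(22), np.uint8(158), np.uint8(215), 56), (184, np.uint8(21), np.uint8(161), np.uint8(216), 56), (185, np.uint8(19), np.uint8(170), np.uint8(214), 55), (186, np.uint8(19), np.uint8(170), np.uint8(206), 56), (187, np.uint8(19), np.uint8(164), np.uint8(198), 54), (188, np.uint8(21), np.uint8(164), np.uint8(212), 49), (189, np.uint8(21), np.uint8(160), np.uint8(215), 47), (190, np.uint8(22), np.uint8(161), np.uint8(216), 48), (191, np.uint8(22), np.uint8(164), np.uint8(215), 49)]
390 []
```

View pics/w1c.png

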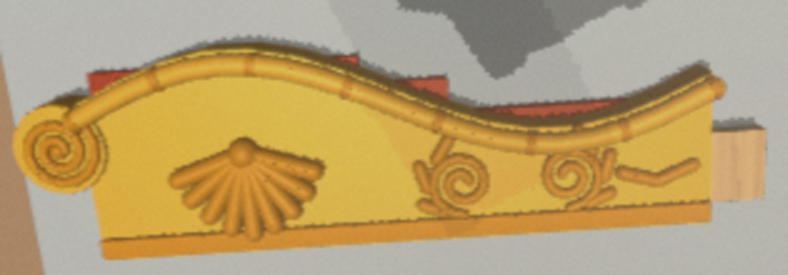

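The close crop shows the bead clearly, from its rounded end cap at crop (722,88) to the scroll at about (70,122), with collars near (627,130), (440,122), (345,88), (250,62) and (155,78). Next I'll fit the crest in tool axes.

```bash
python3 - <<'E'
from h import *
from scipy.spatial.transform import Rotation as R
c=np.load("w1.npz"); d=c["d"]; tcp=np.array([.5769,.0396,.3297]); Rt=R.from_rotvec([-.533,-3.095,0]).as_matrix()
guess=np.array([[388,175],[370,183],[350,191.5],[330,196],[310,197],[290,193],[270,187],[250,179],[230,172],[210,167],[190,165.5],[170,169],[150,176],[129,187]])
P=[]
for u in range(128,391,3):
    y0=np.interp(u,guess[::-1,0],guess[::-1,1]); v=np.arange(int(y0)-8,int(y0)+9)
    p=depthpt(c,np.c_[np.full(len(v),u),v],d[v,u]); ok=(p[:,2]>.0525)&(p[:,2]<.063)
    if ok.sum()>3: P.append(np.r_[np.median(p[ok],0),np.percentile(p[ok,2],90)])
P=np.array(P); T=(P[:,:3]-tcp)@Rt
f=np.polyfit(T[:,1],T[:,0],6); print("res mm",np.abs(np.polyval(f,T[:,1])-T[:,0]).max()*1000, "z",P[:,3].min(),np.median(P[:,3]),P[:,3].max())
ys=np.linspace(T[:,1].max(),T[:,1].min(),4000); xs=np.polyval(f,ys); s=np.r_[0,np.cumsum(np.hypot(np.diff(xs),np.diff(ys)))]; print("length",s[-1])
ends=plane(c,[(388,175),(129,187)],.057); print("ends tool",((ends-tcp)@Rt*1000).round(1), ends.round(3))
np.savez("path.npz",f=f,Rt=Rt,tcp0=tcp)
for y in np.arange(190,-191,-20): print(y, round(np.polyval(f,y/1000)*1000,1))
E
```

```text
res mm 1.7024309275429033 z 0.05562827762407363 0.0569811272944918 0.05844347722728942
length 0.3726005731858968
ends tool [[ -12.3  141.1  272.7]
 [ -28.7 -207.4  272.7]] [[ 0.635  0.169  0.057]
 [ 0.534 -0.165  0.057]]
190 -1.5
170 -0.5
150 -7.1
130 -17.2
110 -27.4
90 -35.9
70 -41.3
50 -43.3
30 -41.9
10 -37.5
-10 -30.9
-30 -23.2
-50 -15.3
-70 -8.3
-90 -3.0
-110 -0.2
-130 -0.5
-150 -4.0
-170 -10.9
-190 -20.6
```

```bash
python3 -m jog '[[[-1,14,22],0],[[-1,14,22],0],[[-1,14,22],0],[[-1,14,22],0],[[-1,14,22],0],[[-1,14,22],0],[[-1,14,22],0],[[-2,14,22],0],[[-2,14,22],0],[[-2,13,22],0]]'
python3 -m jog '[[[0,0,10],0],[[0,0,10],0],[[0,0,5],0],[[0,0,3],0],[[0,0,0],0],[[0,0,0],0]]'
cat > st.py <<'E'
from plant import bot
from h import *
import sys
q=np.load("path.npz"); s=bot.sense(); t=(s["position"]-q["tcp0"])@q["Rt"]*1000
print("t",round(s["time_s"],2),"tool xyz",t.round(1),"x off bead",round(t[0]-np.polyval(q["f"],t[1]/1000)*1000,1),"z",s["position"][2].round(4),"F",s["contact_force"].round(2),"M",s["torque"].round(2))
E
python3 st.py
python3 - <<'E'
from plant import bot, eyes
from h import *
im,d=eyes.get_image("wrist"); a=im[100:340,150:470,::-1]
im2,_=eyes.get_image("side"); cv2.imwrite("pics/w2.png",np.hstack([cv2.resize(a,(400,300)),cv2.resize(im2[130:310,230:470,::-1],(400,300))]))
E
```

```text
time_s: 2.9
position: [0.6358, 0.1671, 0.1089]
eef_rot: [-0.532, -3.096, -0.0]
contact_force: [-0.1, 0.3, -0.7]
gripper_width: 0.001
grip_force: 0.0
time_s: 3.4
position: [0.6365, 0.165, 0.0828]
eef_rot: [0.535, 3.095, 0.0]
contact_force: [0.4, 0.3, 0.4]
gripper_width: 0.002
grip_force: 0.0
t 3.4 tool xyz [-14.5 138.1 246.9] x off bead -1.6 z 0.0828 F [0.4  0.27 0.36] M [-0.02  0.07 -0.02]
```

View pics/w2.png

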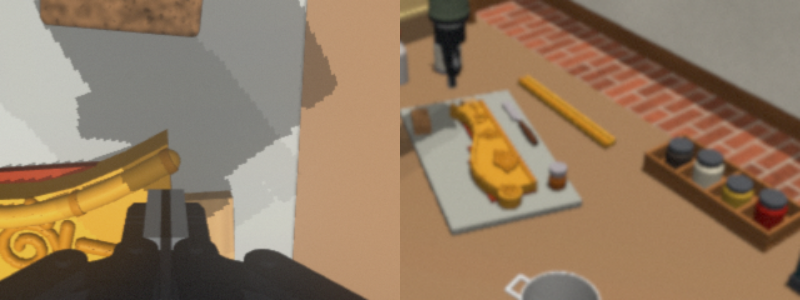

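The wrist crop (left half) shows the shut fingertips at (167,190) and the bead's end cap at (180,162). I'll check the close-up bead position against the fingertip.

```bash
python3 - <<'E'
from plant import bot, eyes
from h import *
c=eyes.calibration("wrist"); q=np.load("path.npz"); p=bot.sense()["position"]
for n,(u,v) in dict(cap=(180,162),mid=(155,166),coll=(128,180),band2=(75,203)).items():
    w=plane(c,[(150+u*.8,100+v*.8)],.056); t=((w-p)@q["Rt"])[0]*1000; a=((w-q["tcp0"])@q["Rt"])[0]*1000
    print(n,"rel TCP",t.round(1),"fit off",(a[0]-1000*np.polyval(q["f"],a[1]/1000)).round(1))
E
```

```text
cap rel TCP [ 2.7  7.1 26.7] fit off -2.5
mid rel TCP [ 0.6 -5.2 26.7] fit off 1.6
coll rel TCP [ -6.9 -18.7  26.7] fit off 1.3
band2 rel TCP [-19.4 -45.8  26.7] fit off 1.1
```

```bash
python3 -m jog '[[[1,1,4],0],[[1,1,4],0],[[0,1,4],0],[[0,0,4],0],[[0,0,3],0],[[0,0,1],0],[[0,0,0],0],[[0,0,0],0]]'; python3 st.py
python3 -m jog '[[[0,0,1],0],[[0,0,1],0],[[0,0,0],0],[[0,0,0],0]]' >/dev/null; python3 st.py
```

```text
time_s: 4.17
position: [0.6354, 0.1687, 0.0619]
eef_rot: [0.534, 3.096, -0.0]
contact_force: [0.3, 0.9, -0.1]
gripper_width: -0.0
grip_force: 0.0
t 4.17 tool xyz [-12.2 141.3 267.7] x off bead -0.9 z 0.0619 F [ 0.34  0.86 -0.11] M [ 0.04 -0.03  0.01]
t 4.5 tool xyz [-12.1 141.3 269.8] x off bead -0.8 z 0.0599 F [-0.45 -0.29  0.61] M [0.03 0.   0.01]
```

```bash
for i in 1 2; do :; done
python3 -m jog '[[[0,0,1],0],[[0,0,0],0],[[0,0,0],0]]' >/dev/null; python3 st.py
python3 -m jog '[[[0,0,0.7],0],[[0,0,0],0],[[0,0,0],0]]' >/dev/null; python3 st.py
python3 -m jog '[[[0,0,0],0]]' >/dev/null; python3 st.py
```

```text
t 4.75 tool xyz [-12.1 141.3 270.8] x off bead -0.8 z 0.0588 F [-0.85  0.33 -0.05] M [-0.04  0.02 -0.01]
t 5.0 tool xyz [-12.1 141.3 271.5] x off bead -0.8 z 0.0581 F [-0.32  0.29  0.45] M [-0.03  0.01 -0.01]
t 5.08 tool xyz [-12.1 141.3 271.5] x off bead -0.8 z 0.0582 F [-0.16  0.56  0.47] M [-0.02 -0.04 -0.01]
```

```bash
python3 -m jog '[[[0,0,0.7],0],[[0,0,0],0],[[0,0,0],0]]' >/dev/null; python3 st.py
python3 -m jog '[[[0,0,0],0]]' >/dev/null; python3 st.py
python3 -m jog '[[[0,0,0.7],0],[[0,0,0],0],[[0,0,0],0]]' >/dev/null; python3 st.py
python3 -m jog '[[[0,0,0],0]]' >/dev/null; python3 st.py
```

```text
t 5.33 tool xyz [-12.1 141.3 272.2] x off bead -0.8 z 0.0574 F [ 0.27  0.11 -0.17] M [ 0.02  0.   -0.03]
t 5.42 tool xyz [-12.1 141.3 272.2] x off bead -0.9 z 0.0575 F [ 0.45 -0.73  0.97] M [-0.01 -0.03 -0.01]
t 5.67 tool xyz [-12.1 141.3 272.9] x off bead -0.8 z 0.0567 F [0.73 0.12 0.32] M [-0.    0.01 -0.01]
t 5.75 tool xyz [-12.1 141.3 272.9] x off bead -0.8 z 0.0568 F [-0.29  0.39 -0.13] M [-0.04  0.05 -0.02]
```

```bash
for k in 1; do python3 -m jog '[[[0,0,0.7],0],[[0,0,0],0],[[0,0,0],0]]' >/dev/null; python3 st.py
python3 -m jog '[[[0,0,0],0]]' >/dev/null; python3 st.py
python3 -m jog '[[[0,0,0.7],0],[[0,0,0],0],[[0,0,0],0]]' >/dev/null; python3 st.py
python3 -m jog '[[[0,0,0],0]]' >/dev/null; python3 st.py; done
```

```text
t 6.0 tool xyz [-12.1 141.3 273.6] x off bead -0.8 z 0.056 F [0.82 0.51 0.05] M [-0.05  0.    0.03]
t 6.08 tool xyz [-12.1 141.3 273.6] x off bead -0.8 z 0.0561 F [0.35 0.66 0.03] M [ 0.    0.02 -0.05]
t 6.33 tool xyz [-12.1 141.3 274.3] x off bead -0.8 z 0.0554 F [ 0.77 -0.69  0.45] M [-0.02 -0.01 -0.02]
t 6.42 tool xyz [-12.1 141.3 274.3] x off bead -0.8 z 0.0554 F [-0.8  -0.12 -0.57] M [-0.03 -0.01  0.03]
```

```bash
python3 - <<'E'
from plant import bot, eyes
from h import *
c=eyes.calibration("wrist"); im,d=eyes.get_image("wrist"); a=im[170:310,190:390,::-1]
np.savez("w3.npz",im=im,d=d,**c); cv2.imwrite("pics/w3.png",cv2.resize(a,None,fx=4,fy=4,interpolation=2))
q=np.load("path.npz"); p=bot.sense()["position"]
for u,v in [(283,248),(276,248),(292,240),(270,238),(255,245),(245,250),(300,260),(262,245)]:
    w=depthpt(c,[(u,v)],d[v,u]); print((u,v),"rel",((w-p)@q["Rt"]*1000).round(1)[0],"z",w[0,2].round(4))
E
```

```text
(283, 248) rel [2.  0.3 0.9] z 0.0545
(276, 248) rel [ 2.5 -3.4 -0.3] z 0.0557
(292, 240) rel [-8.8  6.3 37.9] z 0.0175
(270, 238) rel [ 4.2 -7.   9.6] z 0.0458
(255, 245) rel [ -0.2 -15.5   9.9] z 0.0455
(245, 250) rel [ -3.2 -21.3   9.8] z 0.0456
(300, 260) rel [-23.1  11.8  37.9] z 0.0175
(262, 245) rel [  1.  -11.4   7.2] z 0.0483
```

View pics/w3.png

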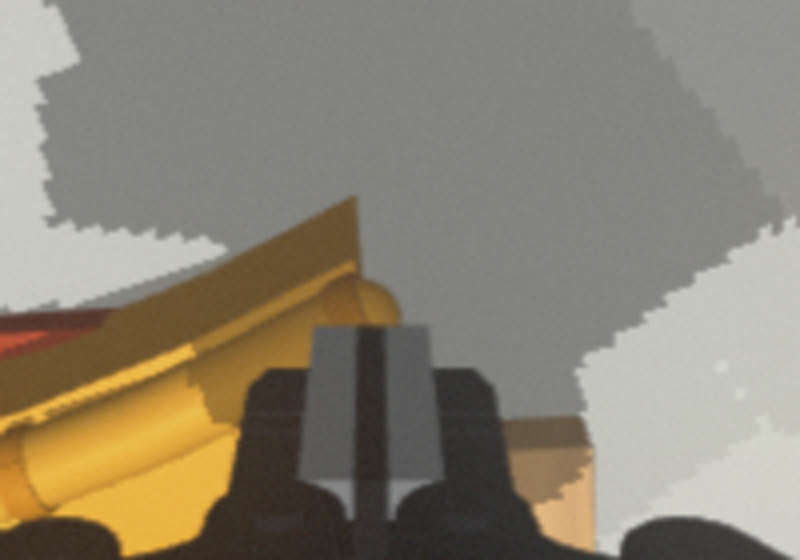

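The picture shows the fingertip front edge at crop (370,325) and the bead's end cap at (380,300) just beyond it, with no contact yet. I'll read the finger's own depth to see its true shape and offset.

```bash
python3 - <<'E'
from plant import bot, eyes
from h import *
c=np.load("w3.npz"); d=c["d"]; q=np.load("path.npz"); p=bot.sense()["position"]
for u in (272,279,290,294,283):
  for v in (238,242,246,248,250,252,253,256,262,270,280):
    w=depthpt(c,[(u,v)],d[v,u]); print((u,v),((w-p)@q["Rt"]*1000).round(1)[0],end=" ")
  print()
E
```

```text
(272, 238) [ 4.8 -5.8  8.2] (272, 242) [ 4.2 -5.7  3.9] (272, 246) [ 3.3 -5.6  0.4] (272, 248) [ 2.6 -5.5 -0.6] (272, 250) [ 1.6 -5.5 -1. ] (272, 252) [ 11.4  -4.7 -24.9] (272, 253) [ 11.3  -4.7 -25.6] (272, 256) [ 11.6  -4.6 -29.5] (272, 262) [ 11.6  -4.4 -35.4] (272, 270) [ 11.5  -4.2 -42.5] (272, 280) [ 11.5  -4.  -50.4] 
(279, 238) [ 2.4 -2.  13.9] (279, 242) [ 4.8 -1.8  2.5] (279, 246) [ 3.8 -1.8 -0.7] (279, 248) [ 2.7 -1.8 -0.8] (279, 250) [ 1.5 -1.8 -0.7] (279, 252) [ 11.7  -1.5 -25.6] (279, 253) [ 11.2  -1.5 -25.5] (279, 256) [ 11.6  -1.5 -29.6] (279, 262) [ 11.6  -1.4 -35.4] (279, 270) [ 11.6  -1.4 -42.6] (279, 280) [ 11.   -1.3 -49.5] 
(290, 238) [-7.1  5.  37.2] (290, 242) [-10.2   5.   38. ] (290, 246) [-13.1   5.   38.1] (290, 248) [-14.3   5.   37.6] (290, 250) [-0.7  4.2  4.2] (290, 252) [ 11.2   3.5 -24.4] (290, 253) [ 11.9   3.4 -27.1] (290, 256) [ 11.7   3.3 -29.8] (290, 262) [ 11.7   3.2 -35.6] (290, 270) [ 11.6   3.1 -42.6] (290, 280) [ 11.9   2.9 -51.2] 
(294, 238) [-6.9  7.6 36.9] (294, 242) [-10.6   7.7  39. ] (294, 246) [-13.7   7.7  39.4] (294, 248) [-14.8   7.7  38.8] (294, 250) [-16.3   7.7  38.7] (294, 252) [ 11.2   5.3 -24.4] (294, 253) [ 11.5   5.2 -26.2] (294, 256) [ 11.6   5.1 -29.6] (294, 262) [ 10.9   5.  -34.1] (294, 270) [ 11.2   4.7 -41.8] (294, 280) [ 12.2   4.4 -51.8] 
(283, 238) [-7.6  0.4 38.5] (283, 242) [4.7 0.3 2.6] (283, 246) [ 3.7  0.3 -0.3] (283, 248) [2.  0.3 0.9] (283, 250) [ 1.6  0.3 -1. ] (283, 252) [ 11.6   0.3 -25.3] (283, 253) [ 11.8   0.3 -26.7] (283, 256) [ 11.6   0.3 -29.6] (283, 262) [ 11.8   0.3 -35.9] (283, 270) [ 11.2   0.2 -41.8] (283, 280) [ 12.1   0.2 -51.6]
```

The wrist depth puts the fingertip's end about 25 mm above the stated TCP. I'll check that with the side camera before going lower.

```bash
python3 - <<'E'
from plant import bot, eyes
from h import *
c=eyes.calibration("side"); im,d=eyes.get_image("side"); p=bot.sense()["position"]
def proj(w):
    E=c["extrinsics"]; k=(np.array(w)-E[:3,3])@E[:3,:3]; u=np.array([k[0]/-k[2],-k[1]/-k[2]]); u*=1+c["k1"]*(u@u); return (u*c["intrinsics"][0,0]+c["intrinsics"][:2,2]).round(1)
t=proj(p); print("TCP px",t,"25mm up",proj(p+[0,0,.025]))
x,y=map(int,t); a=im[y-75:y+75,x-100:x+100,::-1]; cv2.imwrite("pics/s3.png",cv2.resize(a,None,fx=4,fy=4,interpolation=2)); print(x-100,y-75)
for v in range(y-40,y+16,4): print(v,[tuple((depthpt(c,[(u,v)],d[v,u])[0]*1000).round().astype(int)) for u in (x-3,x,x+3)])
E
```

```text
TCP px [260.9 191.6] 25mm up [260.7 186.4]
160 116
151 [(np.int64(612), np.int64(147), np.int64(257)), (np.int64(622), np.int64(142), np.int64(256)), (np.int64(634), np.int64(140), np.int64(253))]
155 [(np.int64(610), np.int64(146), np.int64(241)), (np.int64(613), np.int64(128), np.int64(248)), (np.int64(626), np.int64(128), np.int64(244))]
159 [(np.int64(609), np.int64(146), np.int64(224)), (np.int64(617), np.int64(135), np.int64(226)), (np.int64(629), np.int64(133), np.int64(224))]
163 [(np.int64(605), np.int64(139), np.int64(211)), (np.int64(615), np.int64(134), np.int64(210)), (np.int64(628), np.int64(133), np.int64(207))]
167 [(np.int64(615), np.int64(158), np.int64(182)), (np.int64(619), np.int64(142), np.int64(187)), (np.int64(625), np.int64(129), np.int64(192))]
171 [(np.int64(613), np.int64(155), np.int64(166)), (np.int64(620), np.int64(144), np.int64(169)), (np.int64(620), np.int64(122), np.int64(179))]
175 [(np.int64(614), np.int64(159), np.int64(145)), (np.int64(603), np.int64(118), np.int64(169)), (np.int64(614), np.int64(115), np.int64(166))]
179 [(np.int64(616), np.int
[... 276 characters left out ...]
(693), np.int64(292), np.int64(-5)), (np.int64(629), np.int64(163), np.int64(83)), (np.int64(640), np.int64(160), np.int64(80))]
191 [(np.int64(656), np.int64(233), np.int64(18)), (np.int64(664), np.int64(222), np.int64(20)), (np.int64(674), np.int64(214), np.int64(21))]
195 [(np.int64(641), np.int64(210), np.int64(15)), (np.int64(625), np.int64(161), np.int64(46)), (np.int64(632), np.int64(148), np.int64(51))]
199 [(np.int64(624), np.int64(184), np.int64(15)), (np.int64(629), np.int64(169), np.int64(22)), (np.int64(629), np.int64(145), np.int64(34))]
203 [(np.int64(604), np.int64(152), np.int64(21)), (np.int64(615), np.int64(147), np.int64(19)), (np.int64(626), np.int64(143), np.int64(17))]
```

View pics/s3.png

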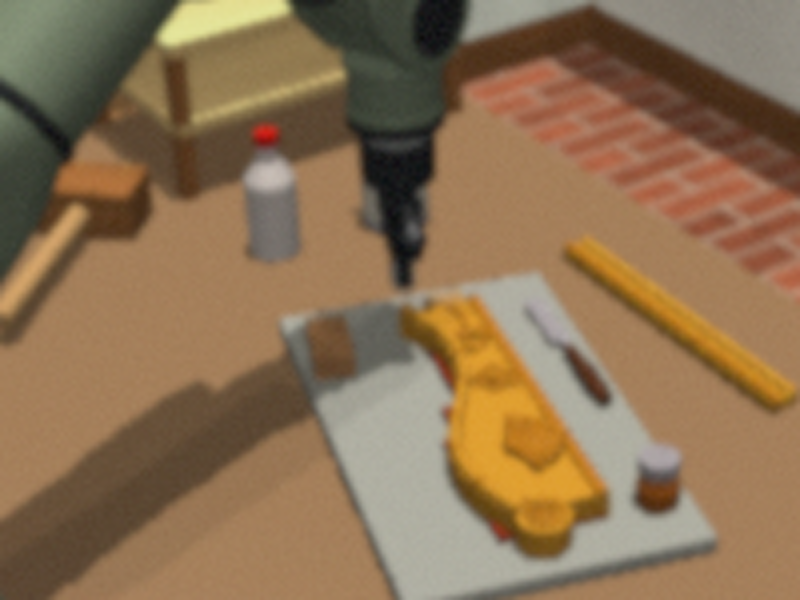

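The side view confirms it: the fingertip at crop (403,285) hangs clear above the bead end at (410,315), so the real tip is about 24 mm short of the reported TCP. I'll carry on down by about 22 mm, gently at the end.

```bash
python3 -m jog '[[[0,0,3],0],[[0,0,4],0],[[0,0,4],0],[[0,0,3],0],[[0,0,2],0],[[0,0,1],0],[[0,0,0],0],[[0,0,0],0]]' >/dev/null; python3 st.py
python3 -m jog '[[[0,0,1],0],[[0,0,0],0],[[0,0,0],0]]' >/dev/null; python3 st.py
python3 -m jog '[[[0,0,1],0],[[0,0,0],0],[[0,0,0],0]]' >/dev/null; python3 st.py
```

```text
t 7.18 tool xyz [-12.2 141.3 291.2] x off bead -0.9 z 0.0384 F [-0.06  0.52  0.62] M [-0.03 -0.01  0.01]
t 7.43 tool xyz [-12.2 141.3 292.2] x off bead -0.9 z 0.0374 F [ 0.31 -0.18 -0.61] M [-0.02 -0.    0.02]
t 7.68 tool xyz [-12.2 141.4 293.3] x off bead -0.9 z 0.0364 F [0.04 0.34 0.55] M [-0.01 -0.05 -0.01]
```

```bash
python3 -m jog '[[[0,0,1],0],[[0,0,0],0],[[0,0,0],0]]' >/dev/null; python3 st.py
python3 -m jog '[[[0,0,1],0],[[0,0,0],0],[[0,0,0],0]]' >/dev/null; python3 st.py
```

```text
t 7.93 tool xyz [-12.2 141.3 294.2] x off bead -0.9 z 0.0355 F [-0.01 -0.93  2.02] M [-0.03  0.01 -0.04]
t 8.18 tool xyz [-12.2 141.4 295.1] x off bead -1.0 z 0.0345 F [-0.01 -0.58  6.02] M [-0.09  0.11 -0.03]
```

```bash
python3 -m jog '[[[0,0,-0.4],0],[[0,0,0],0]]' >/dev/null; python3 st.py
python3 -m jog '[[[-1.5,-4,0],0],[[-1.7,-4,0],0],[[-1.7,-4,0],0],[[-1.7,-4,0],0],[[-2,-4,0],0],[[0,0,0],0]]' >/dev/null; python3 st.py
```

```text
t 8.35 tool xyz [-12.2 141.4 294.7] x off bead -1.0 z 0.035 F [-1.14  0.35  4.29] M [ 0.02  0.08 -0.02]
t 8.85 tool xyz [-21.4 119.9 294.8] x off bead 1.0 z 0.0348 F [0.1  0.26 4.91] M [-0.19 -0.06 -0.04]
```

```bash
python3 -m jog '[[[-2,-4,-0.1],0],[[-2,-4,-0.1],0],[[-2,-4,0],0],[[-1.8,-4,0],0],[[-1.8,-4,0],0],[[0,0,0],0]]' >/dev/null; python3 st.py
```

```text
t 9.35 tool xyz [-31.   99.9 294.7] x off bead 1.0 z 0.035 F [ 0.88 -2.96  4.03] M [-0.52 -0.06  0.05]
```

```bash
python3 -m jog '[[[-1.5,-4,0],0],[[-1.5,-4,0],0],[[-1.5,-4,0],0],[[-1.2,-4,0],0],[[-1.2,-4,0],0],[[0,0,0],0]]' >/dev/null; python3 st.py
```

```text
t 9.85 tool xyz [-37.6  80.1 294.6] x off bead 1.4 z 0.035 F [-0.1  -1.5   4.51] M [-0.38 -0.05 -0.05]
```

```bash
python3 -m jog '[[[-1.1,-4,0],0],[[-1,-4,0],0],[[-0.8,-4,0],0],[[-0.7,-4,0],0],[[-0.5,-4,0],0]]' >/dev/null; python3 st.py
python3 -m jog '[[[-0.3,-4,0],0],[[-0.2,-4,0],0],[[0,-4,0],0],[[0.2,-4,0],0],[[0.3,-4,0],0]]' >/dev/null; python3 st.py
```

```text
t 10.27 tool xyz [-41.4  60.8 294.7] x off bead 1.3 z 0.035 F [0.28 2.87 3.12] M [ 0.63 -0.21 -0.02]
t 10.68 tool xyz [-41.3  40.9 294.6] x off bead 1.8 z 0.035 F [1.   2.69 3.89] M [ 0.63 -0.33  0.05]
```

```bash
python3 -m jog '[[[0.3,-4,0],0],[[0.5,-4,0],0],[[0.7,-4,0],0],[[0.8,-4,0],0],[[0.8,-4,0],0]]' >/dev/null; python3 st.py
```

```text
t 11.1 tool xyz [-38.1  20.9 294.6] x off bead 2.1 z 0.035 F [1.44 3.3  4.64] M [ 0.54 -0.42  0.01]
```

```bash
python3 -m jog '[[[0.8,-4,0],0],[[0.9,-4,0],0],[[0.9,-4,0],0],[[1,-4,0],0],[[1.1,-4,0],0]]' >/dev/null; python3 st.py
python3 - <<'E'
from h import *
from plant import eyes
c=np.load("top0.npz"); im,d=eyes.get_image("top")
a,b=[cv2.cvtColor(i[130:270,180:370],cv2.COLOR_RGB2HSV) for i in (c["im"],im)]
for y0,y1,x0,x1 in [(150,210,300,360),(150,190,190,240)]:
    f=lambda i:np.float32(cv2.cvtColor(i[y0:y1,x0:x1],cv2.COLOR_RGB2GRAY)); print(cv2.phaseCorrelate(f(c["im"]),f(im)))
E
```

```text
t 11.52 tool xyz [-33.3   0.9 294.7] x off bead 1.4 z 0.035 F [2.41 2.37 5.  ] M [ 0.56 -0.4   0.03]
((-0.02381059885457404, 0.09642109562561885), 0.9660725508795844)
((-0.05514915653376917, 0.2520847497794847), 0.7082397186756134)
```

```bash
python3 -m jog '[[[1.2,-4,-0.1],0],[[1.3,-4,-0.1],0],[[1.4,-4,0],0],[[1.5,-4,0],0],[[1.5,-4,0],0]]' >/dev/null; python3 st.py
python3 -m jog '[[[1.5,-4,0],0],[[1.5,-4,0],0],[[1.5,-4,0],0],[[1.5,-4,0],0],[[1.5,-4,0],0]]' >/dev/null; python3 st.py
```

```text
t 11.98 tool xyz [-26.4 -19.2 294.5] x off bead 1.1 z 0.0352 F [1.77 2.36 4.26] M [ 0.45 -0.43  0.04]
t 12.4 tool xyz [-18.8 -39.1 294.5] x off bead 0.7 z 0.0352 F [1.3  2.26 3.34] M [ 0.43 -0.36 -0.  ]
```

```bash
python3 -m jog '[[[1.6,-4,0],0],[[1.6,-4,0],0],[[1.5,-4,0],0],[[1.5,-4,0],0],[[1.4,-4,0],0]]' >/dev/null; python3 st.py
```

```text
t 12.82 tool xyz [-11.2 -59.1 294.5] x off bead 0.7 z 0.0352 F [1.42 2.18 4.01] M [ 0.44 -0.36  0.03]
```

```bash
python3 -m jog '[[[1.5,-4,0],0],[[1.4,-4,0],0],[[1.3,-4,0],0],[[1.2,-4,0],0],[[1.1,-4,0],0]]' >/dev/null; python3 st.py
python3 -m jog '[[[1,-4,0],0],[[0.9,-4,0],0],[[0.8,-4,0],0],[[0.7,-4,0],0],[[0.6,-4,0],0]]' >/dev/null; python3 st.py
```

```text
t 13.23 tool xyz [ -4.7 -79.1 294.5] x off bead 0.9 z 0.0352 F [1.22 1.81 3.22] M [ 0.43 -0.36  0.02]
t 13.65 tool xyz [ -0.7 -99.1 294.5] x off bead 0.6 z 0.0352 F [2.03 2.71 3.04] M [ 0.56 -0.31  0.03]
```

```bash
python3 -m jog '[[[0.5,-4,0],0],[[0.4,-4,0],0],[[0.2,-4,0],0],[[0.1,-4,0],0],[[0,-4,0],0]]' >/dev/null; python3 st.py
```

```text
t 14.07 tool xyz [   0.4 -119.1  294.5] x off bead 0.3 z 0.0352 F [0.74 2.17 3.99] M [ 0.52 -0.21  0.02]
```

```bash
python3 -m jog '[[[-0.1,-4,0],0],[[-0.2,-4,0],0],[[-0.3,-4,0],0],[[-0.4,-4,0],0],[[-0.5,-4,0],0]]' >/dev/null; python3 st.py
python3 -m jog '[[[-0.7,-4,0],0],[[-0.9,-4,0],0],[[-1,-4,0],0],[[-1.1,-4,0],0],[[-1.2,-4,0],0]]' >/dev/null; python3 st.py
```

```text
t 14.48 tool xyz [  -1.1 -139.1  294.5] x off bead 0.5 z 0.0352 F [0.06 3.02 3.37] M [ 0.55 -0.19 -0.03]
t 14.9 tool xyz [  -6.1 -159.1  294.5] x off bead 0.6 z 0.0352 F [0.13 2.53 3.4 ] M [ 0.54 -0.01  0.02]
```

```bash
python3 -m jog '[[[-1.5,-4,0],0],[[-1.6,-4,0],0],[[-1.8,-4,0],0],[[-1.9,-4,0],0]]' >/dev/null; python3 st.py
python3 -m jog '[[[0,0,0],0]]' >/dev/null; python3 st.py
```

```text
t 15.23 tool xyz [ -13.  -175.1  294.5] x off bead 0.1 z 0.0352 F [-0.18  2.4   3.49] M [ 0.55  0.07 -0.04]
t 15.32 tool xyz [ -13.2 -175.8  294.5] x off bead 0.2 z 0.0352 F [ 0.21 -2.03  3.99] M [-0.6  -0.02  0.  ]
```

```bash
python3 - <<'E'
import numpy as np
f=np.load("path.npz")["f"]; y=np.linspace(.143,-.215,2000); x=np.polyval(f,y); s=np.r_[0,np.cumsum(np.hypot(np.diff(x),np.diff(y)))]
for v in (.35,.36,.37,.375): i=np.searchsorted(s,v); print(v,y[i],x[i])
E
python3 -m jog '[[[-1.8,-4,0],0],[[-1.9,-4,0],0],[[-2,-4,0],0],[[-2,-4,0],0]]' >/dev/null; python3 st.py
```

```text
0.35 -0.18992746373186595 -0.020550035346855074
0.36 -0.1987028514257129 -0.02557106749837109
0.37 -0.207120060030015 -0.030720902727253488
0.375 -0.2114182091045523 -0.03345109928488288
t 15.65 tool xyz [ -20.6 -191.1  294.5] x off bead 0.6 z 0.0352 F [-0.38  2.78  3.81] M [0.59 0.06 0.03]
```

```bash
python3 -m jog '[[[-2.3,-4,0],0],[[-2.3,-4,0],0],[[-2.3,-4,0],0],[[-2.4,-4,0],0]]' >/dev/null; python3 st.py
python3 -m jog '[[[0,0,0],0]]' >/dev/null; python3 st.py
```

```text
t 15.98 tool xyz [ -30.  -207.2  294.5] x off bead 0.8 z 0.0352 F [-0.73  2.27  2.91] M [ 0.57  0.05 -0.03]
t 16.07 tool xyz [ -30.3 -207.8  294.5] x off bead 0.8 z 0.0352 F [ 0.18 -2.7   2.96] M [-0.52 -0.11 -0.06]
```

Still touching at the scroll end with about 3 N. Now I'll lift straight off, clear the hand and check that nothing shifted.

```bash
python3 -m jog '[[[0,0,-2],0],[[0,0,-4],0],[[0,0,-10],0],[[0,0,-20],0],[[0,0,-25],0],[[0,0,-25],0],[[0,0,-25],0],[[0,0,-20],0],[[0,0,-10],0],[[0,0,0],0]]' >/dev/null
python3 -m jog '[[[5,0,0],0],[[10,0,0],0],[[15,0,0],0],[[15,0,0],0],[[15,0,0],0],[[15,0,0],0],[[10,0,0],0],[[5,0,0],0],[[0,0,0],0],[[0,0,0],0]]' >/dev/null; python3 st.py
python3 - <<'E'
from h import *
from plant import eyes
c=np.load("top0.npz"); im,d=eyes.get_image("top"); print(cv2.imwrite("pics/end.png",im[...,::-1]))
for y0,y1,x0,x1 in [(150,210,200,270),(170,230,290,355),(150,190,190,240)]:
    f=lambda i:np.float32(cv2.cvtColor(i[y0:y1,x0:x1],cv2.COLOR_RGB2GRAY)); print(cv2.phaseCorrelate(f(c["im"]),f(im)))
E
```

```text
t 17.73 tool xyz [  60.2 -206.6  153.8] x off bead 90.6 z 0.176 F [-0.2  -0.55  0.15] M [-0.01 -0.03 -0.04]
True
((-0.030670132452904397, 0.008173854593962915), 0.957113927713147)
((-0.20120868967892136, 0.027548896159963476), 0.7036012256586993)
((-0.0019187316538342714, -0.06760941824186517), 0.9868328499794007)
```

View pics/end.png

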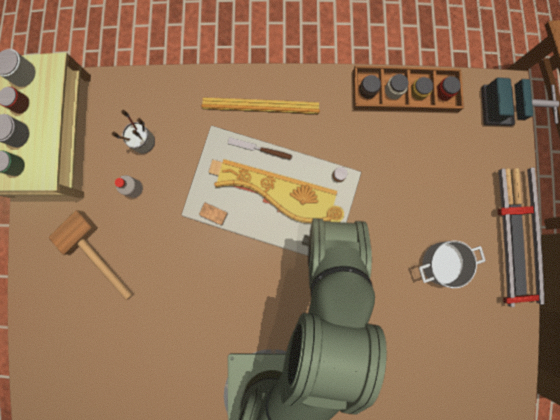

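The apron still lies from (215,167) to (336,213) with nothing shifted, and the hand is clear.

```bash
python3 -c "from plant import ticket; print(ticket.sign_off())"
```

```text
the job is handed in; nothing more can be done
None
```

I ran the shut fingertips along the whole bead from the tenon end to the scroll end in one pass: I read 3–5 N at every check (6 N briefly at first touch) and kept off the shell; the overhead camera shows the apron has not shifted, and I handed the job in at about 18 s with the hand clear.

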